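# Set the pill carousel's pointer to the next dose

### The arm

A 6-joint arm with a two-finger parallel gripper is mounted at the origin on the work surface. World frame = base frame: x ahead of the robot, y to its left, z up, the work surface at z = 0. Lengths are in m, angles in rad, forces in N, time in s.
With the tool pointing down it reaches from about 0.25 to 0.775 m from the base axis. Payload 8.9 kg.
Tool frame: the origin (TCP) lies midway between the tips of the shut fingers; the grasp point (between the pads) lies 19 mm behind it; z points along the fingers, y is the line along which they close (so a half turn about z gives the same grasp; the last joint's range is limited). The gripper opens to 85 mm and grips with 20 to 120 N. Pads are 22 mm wide; open, the fingers measure 114 mm over their backs; the gripper's body (76 mm by 85 mm) begins 54 mm behind the grasp point. The pads swing forward as they close: fully open they stand 13 mm farther back than shut.
Start: joints at [1.032, 0.291, -0.153, 1.127, 0, 1.431], TCP at [0.204, 0.484, 0.231] pointing down, gripper open.
Joint ranges: [-2.52, 2.52], [-0.91, 1.74], [-1.3, 1.37], [-1.96, 2.02], [-1.52, 1.47], [-3.14, 3.14]. Speed limits (rad/s): [2.22, 2.22, 2.79, 3.14, 3.14, 3.14].

### API

Orientations are given as a 3x3 rotation matrix whose columns are the frame's x, y, z axes.
In Python, from rig import bot gives the robot as it stands.
- The arm moves only by the tool apply_moves, never from a script. Its argument "plan" is a list of rows, each an object with "dp": the shift along the tool's x, y, z in cm, a list of three; "twist": the turn about the tool's z in units of 5 degrees (1.0 is 5 degrees). A call has 1 to 12 rows; each row shifts and turns the commanded pose from where the row before left it, along the tool's axes as they then stand; what a row does not reach is not made up. A row lasts 1/12 s, in which the tool goes at most 41.7 mm and 7.16 degrees, less where a joint would pass 70% of its speed; a pose out of reach is approached as far as the arm can. A call is refused whole if a number of a shift passes 4.17 or a number of a turn 1, either way. A call with a gripper value outside its range is refused whole. "grip" is the opening, from -1 (shut) to 1 (fully open), so that 0 is half open, set as the call begins (left out, the last holds). The fingers move at their own pace and stop on an object; "grip_force" is the grip in N (left out, the last holds). Time passes only in rows, so rows that do not move let the fingers close. It gives the time, the measured TCP pose, the force, the opening and the grip force at its end, in the units of the state.
- bot.read_state(): the state, without advancing time (a new reading comes with each control period).
- bot.camera(name): name is "scene" or "top" or "wrist"; returns (picture, depth): 420x560x3 uint8, blue, green, red; 420x560 float32, m along the optical axis (not along the pixel's ray), 0 where there is no reading.
- bot.get_calibration(name): a dict with "mtx" (3x3 intrinsics, pixels), "k1" (the pictures are not rectified: a ray, as slopes to the right and down, at radius r is drawn at 1 + k1 r^2 times it, then the intrinsics apply), "camera_from_world" (4x4, takes a point from world to camera coordinates). Camera axes: x right, y up, looking along -z (the intrinsics and any distortion apply to the point x, -y, -z); pixel columns grow to the right and rows downward; lengths in m; the calibration is good to about 2 mm. A picture is of the moment at which its call begins: read the wrist's pose just before it. get_calibration takes no time and is no camera call; for the wrist camera it gives the pose at the moment of the call.
- bot.job_done(): hands the job in; it is judged then, once.
Trained networks look in the newest picture that a camera, given by its name, has taken for a name from the list of things; names that differ only in an ending like _2 or _b are one class to them, and where a whole thing is asked for, a point or a joint stands for the part that bears it (a point fixed in the world has none). Each returns a list of dicts, best first, with "confidence" (0 to 1); they miss things now and then, are a little off and sometimes report something else, mostly with a low value. They report only what shows in the picture. A call takes as long as a camera call. They do not tell look-alikes from the thing itself.
- bot.find_in(thing, camera): "position" ([x, y, z] in m, in the coordinates of the camera as it stood for that picture, good to about 4 mm: the middle of the surface that is visible of it).
- bot.masks_of(thing, camera): "region" (420x560 bool, what is visible of it).
The state is a dict: "t": time; "joints": joint angles; "joint_vel": joint speeds; "effort": joint torques, N m; "position": TCP position; "eef_rot": TCP orientation; "ft_force": force on the tool from outside, world axes, zero at the start; "ft_torque": the same for the moment, N m; "finger_gap": opening from 0.0 (shut) to 1.0 (fully open); "finger_force": force on a finger pad.
Only numpy, scipy, OpenCV 4.12 (cv2) and the standard library are available. Lean on these libraries where they do the work, as an engineer would, in place of code of your own. Each camera call takes 0.05 s, during which the arm holds its last target. There are 200 camera calls.

### The job

With a fingertip, gently push the orange pointer arm of the white pill carousel round until its tip stands over the blue clip that marks the next dose, then press the green button on the carousel's foot fully down to confirm and let it come up again. Only touch and push: do not pinch or lift anything, and leave the carousel, the clip and everything else on the counter where they are.

Things in the scene. Friction and masses are not known exactly. Their poses are not given: they have to be found in the camera images.
- carousel: White round seven-day pill carousel, a loose thing of about 0.65 kg standing on the counter: drum 150 mm across and 44 mm high, with a rectangular foot (26 mm high, 70 mm wide) that sticks out to 150 mm from the drum's axis along the carousel's -x. Origin: on the drum's axis at counter height; z up. It slides if pushed with more than about 4 N.
- pointer: Orange pointer arm on the drum's top (44 mm high), turning about the drum's upright axis. Origin on the axis at counter height, x towards the tip. Arm 10 mm wide, 47 to 64 mm above the counter, tip 68 mm from the axis; grey hub 28 mm across, top at 62 mm. Turns either way by at least 5.5 rad, needs about 0.6 N at 50 mm from the axis, stays where it is left.
- pointer_tip (a point): Centre of the end of the orange arm, 68 mm from the axis, 55 mm above the counter.
- clip_mark (a point): Middle of the inner edge of the blue clip on the drum's rim, 68 mm from the axis, 47 mm above the counter: the arm's tip stands right over it when set. The clip is 18 mm wide along the rim, reaches out to 88 mm from the axis and lies just lower than the arm, which passes over it. Stiff on the rim.
- button_top (a point): Centre of the top of the round green button on the carousel's foot, 32 mm across, 40 mm above the counter when up, 122 mm from the drum's axis along the carousel's -x.
- button (a joint): How far the green button is pressed straight down, m: 0 up, 0.006 fully down. Spring: starts to move at 1.5 N, fully down at 4.5 N, comes up by itself.
- mug: Clear glass toothbrush mug, 72 mm across, 100 mm high, with a blue toothbrush fixed in it that reaches 185 mm high. Bystander; origin at the centre of its underside.
- ear_cleaner: Thin stainless steel ear cleaner lying flat, 110 mm long, 8 mm thick at the handle. Bystander; origin at the centre of its underside.
- hair_pick: Black plastic hair pick lying flat, 150 x 50 x 7 mm. Bystander; origin at the centre of its underside.
- soap_dish: White ceramic soap dish with a cream soap bar, 120 x 85 mm, 30 mm high. Bystander; origin at the centre of its underside.
- pill_box: Small white pill box with a flip lid on a spring hinge (shut), 45 x 65 mm, 26 mm high. Bystander; origin at the centre of its underside.
- lotion: Green lotion bottle with white cap, 52 mm across, 140 mm high. Bystander; origin at the centre of its underside.
Things that resemble listed ones, but are neither listed nor needed, are in the scene too. What is shaped like the carousel but turquoise is not meant.

How it is judged:
On the way, in this order (a step that is already met when the one before it is completed fails the run):
1. the pointer's tip stands over the blue clip (horizontal distance between pointer_tip and clip_mark below 0.009 m and angular speed of pointer below 0.1 rad/s), for 0.2 s.
2. the green button is pressed down with the pointer over the clip (horizontal distance between pointer_tip and clip_mark below 0.009 m and value of joint button above 0.0045 m), for 0.05 s.
At the end, for the whole second after the job is handed in: The pointer's tip is within 9 mm (horizontally) of the middle of the blue clip's inner edge and at rest, the button is up again (less than 1 mm down), and the carousel stands level, at rest, within 20 mm of where it was (all of step 1 and value of joint button below 0.001 m and distance of carousel from where it was at the start of the episode below 0.02 m and angle between carousel's own z axis and vertical below 0.05 rad and linear speed of carousel below 0.02 m/s); the robot touches nothing.
It fails at once if the carousel is shifted or lifted by more than 20 mm (distance of carousel from where it was at the start of the episode above 0.02 m).
It fails at once if the blue clip is shifted by more than 20 mm (distance of clip_mark from where it was at the start of the episode above 0.02 m).
It fails at once if the pointer is pinched or forced (more than 15 N) (contact force between the fingers and pointer above 15 N).
It fails at once if the mug, ear cleaner, hair pick, soap dish, pill box or lotion bottle is moved by more than 20 mm (distance of any of mug, ear_cleaner, hair_pick, soap_dish, pill_box, lotion from where it was at the start of the episode above 0.02 m).
It also fails if it takes over 58 s, if anything falls off the work surface, if the arm or the gripper's body presses on something with over 40 N, if the wrist force passes 120 N, or if a joint passes its speed limit or range.

## Working session

There is one attempt and no reset: what is moved stays moved. The work goes in short steps, Python scripts to look and compute and a tool call to move; the robot and the scene stay as the last step left them, time stands still between calls to the robot, and variables do not carry over. Pictures are saved under pics/ and viewed, at most 10 in all, crops included, and the job is handed in when it is done.

Besides the shell and the picture viewer there is one more tool, called after "Call:" as name(argument=value, ...), one argument or row to a line, values as JSON. apply_moves: Moves the arm, as the interface text tells. Its arguments: {"type":"object","properties":{"plan":{"type":"array","items":{"type":"object","properties":{"dp":{"type":"array","items":{"type":"number"}},"twist":{"type":"number"}}}},"grip":{"type":"number"},"grip_force":{"type":"number"}},"required":["plan"]}

```bash
mkdir -p pics; cat > h.py <<'E'
import numpy as np, cv2
from rig import bot
def world(cam,uv,depth=None,z=None):
    c=bot.get_calibration(cam); K=np.array(c["mtx"]); T=np.array(c["camera_from_world"]); k=c["k1"]
    uv=np.atleast_2d(np.float64(uv))
    s=cv2.undistortPoints(uv[:,None],K,np.array([k,0,0,0,0.]))[:,0]
    d=np.c_[s[:,0],-s[:,1],-np.ones(len(s))]
    W=np.linalg.inv(T)
    if z is None: return (d*np.atleast_1d(depth)[:,None])@W[:3,:3].T+W[:3,3]
    dw=d@W[:3,:3].T; o=W[:3,3]
    return o+dw*((z-o[2])/dw[:,2])[:,None]
E
python3 - <<'E'
from h import *
s=bot.read_state(); print(s['t'],s['position'],s['eef_rot'],s['finger_gap'])
for n in ("top","scene"):
    im,d=bot.camera(n); cv2.imwrite(f'pics/{n}.png',im); np.savez(f'{n}.npz',im=im,d=d)
    c=bot.get_calibration(n); W=np.linalg.inv(np.array(c["camera_from_world"]))
    print(n,c["mtx"],c["k1"],W.round(3).tolist())
    for t in ("carousel","pointer","button_top","clip_mark"):
        for r in bot.find_in(t,n): print(t,round(r["confidence"],2),(W[:3,:3]@r["position"]+W[:3,3]).round(3))
E
```

```text
0.0 [0.2041072  0.48322234 0.23073219] [[-9.21146395e-01  3.89215728e-01 -6.60102455e-04]
 [ 3.89216250e-01  9.21145730e-01 -1.12001901e-03]
 [ 1.72121543e-04 -1.28862408e-03 -9.99999155e-01]] 1.0000722910893398
top [[490.1188946    0.         281.08872468]
 [  0.         490.1188946  208.57784029]
 [  0.           0.           1.        ]] -0.12940176436462072 [[0.025, 0.996, -0.09, 0.398], [-0.999, 0.022, -0.027, -0.012], [-0.025, 0.091, 0.996, 1.234], [0.0, 0.0, 0.0, 1.0]]
carousel 0.89 [ 0.274 -0.231  0.045]
carousel 0.69 [ 0.571 -0.097  0.042]
pointer 0.62 [ 0.24  -0.232  0.063]
pointer 0.54 [ 0.605 -0.105  0.058]
pointer 0.22 [0.51  0.422 0.021]
button_top 0.71 [ 0.469 -0.08   0.039]
button_top 0.66 [ 0.379 -0.243  0.04 ]
clip_mark 0.5 [ 0.609 -0.033  0.047]
scene [[467.89060806   0.         286.15906202]
 [  0.         467.89060806 209.44267029]
 [  0.           0.           1.        ]] 0.0038050349274648823 [[-0.053, -0.85, 0.523, 1.176], [0.999, -0.045, 0.028, 0.022], [-0.001, 0.524, 0.852, 1.154], [0.0, 0.0, 0.0, 1.0]]
carousel 0.77 [ 0.595 -0.093  0.045]
pointer 0.48 [ 0.611 -0.108  0.062]
button_top 0.65 [ 0.384 -0.241  0.039]
button_top 0.53 [ 0.475 -0.079  0.041]
clip_mark 0.61 [ 0.617 -0.024  0.044]
clip_mark 0.46 [ 0.432 -0.423  0.082]
```

View pics/top.png

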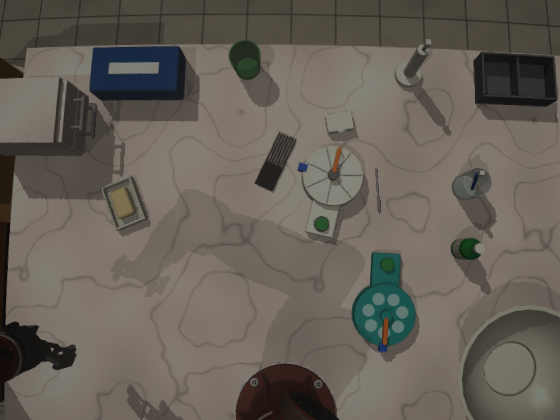

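View pics/scene.png

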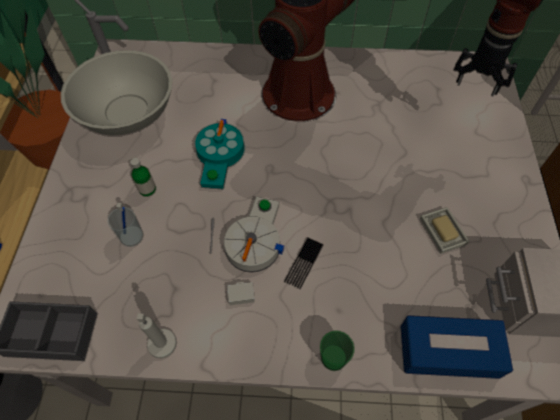

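The top view shows two candidates: the white carousel at (332,175) and the turquoise look-alike at (385,312). I choose the white one. Its pointer is at (338,158), clip at (303,167) and button at (321,223). The pill box is behind it at (340,122), the ear cleaner at (378,190) and the hair pick at (275,160).

```bash
cat > meas.py <<'E'
from h import *
def meas(cam,im,ctr):
    hsv=cv2.cvtColor(im,cv2.COLOR_BGR2HSV); out={}
    roi=np.zeros(im.shape[:2],np.uint8); cv2.circle(roi,ctr,85,255,-1)
    w={}
    for n,lo,hi,z in (("orange",(3,130,90),(18,255,255),.064),("blue",(105,120,60),(130,255,255),.05),("green",(50,120,40),(80,255,255),.040)):
        m=cv2.inRange(hsv,lo,hi)&roi
        k,l,st,c=cv2.connectedComponentsWithStats(m); 
        if k<2: print(n,"none"); continue
        b=min((j for j in range(1,k) if st[j,4]>15),key=lambda j:np.hypot(*(c[j]-ctr)))
        v,u=np.nonzero(l==b); p=world(cam,np.c_[u,v],z=z)[:,:2]
        w[n]=p; print(cam,n,len(p),c[b].round(1),p.mean(0).round(4),p.min(0).round(3),p.max(0).round(3))
    return w
E
python3 - <<'E'
from meas import *
for n,ctr in (("top",(332,185)),("scene",(255,238))):
    im=np.load(n+'.npz')['im']; d=np.load(n+'.npz')['d']
    w=meas(n,im,ctr)
    # drum top: white points near 44 mm height in the depth picture
    v,u=np.mgrid[ctr[1]-60:ctr[1]+60,ctr[0]-60:ctr[0]+60].reshape(2,-1)
    p=world(n,np.c_[u,v],d[v,u]); ok=(abs(p[:,2]-.045)<.006)
    q=p[ok]; q=q[np.hypot(*(q[:,:2]-[.59,-.1]).T)<.085]
    # circle of 75 mm via minimal enclosing circle, after a robust trim
    for _ in range(1):
        (c,r)=cv2.minEnclosingCircle(np.float32(q[:,:2])); print(n,'circle',c,r,len(q),np.median(q,0))
    o=w['orange']; m,V=np.linalg.eigh(np.cov(o.T)); print('orange dir',np.degrees(np.arctan2(V[1,1],V[0,1])))
x0,y0=270,110
im=np.load('top.npz')['im'][110:250,240:400]
cv2.imwrite('pics/crop.png',cv2.resize(im,None,fx=5,fy=4.2857*5/4.2857*0.857,interpolation=cv2.INTER_CUBIC))
E
```

```text
top orange 90 [336.3 159.8] [ 0.6258 -0.1116] [ 0.598 -0.12 ] [ 0.657 -0.101]
top blue 56 [302.  166.7] [ 0.6095 -0.0289] [ 0.601 -0.039] [ 0.619 -0.019]
top green 106 [321.1 223.3] [ 0.4724 -0.0785] [ 0.459 -0.091] [ 0.486 -0.066]
top circle (0.5939508080482483, -0.09774663299322128) 0.08037582039833069 2586 [ 0.58956287 -0.10046491  0.04385102]
orange dir 167.58091331219782
scene orange 98 [246.7 248.9] [ 0.6322 -0.1096] [ 0.6  -0.12] [ 0.665 -0.1  ]
scene blue 50 [279.  247.5] [ 0.6168 -0.0267] [ 0.607 -0.037] [ 0.63  -0.018]
scene green 86 [264.3 204.6] [ 0.4794 -0.0766] [ 0.464 -0.091] [ 0.494 -0.063]
scene circle (0.5950696468353271, -0.09611427038908005) 0.07997487485408783 1933 [ 0.5978941  -0.09742045  0.0430294 ]
orange dir 169.2357515664396
```

View pics/crop.png

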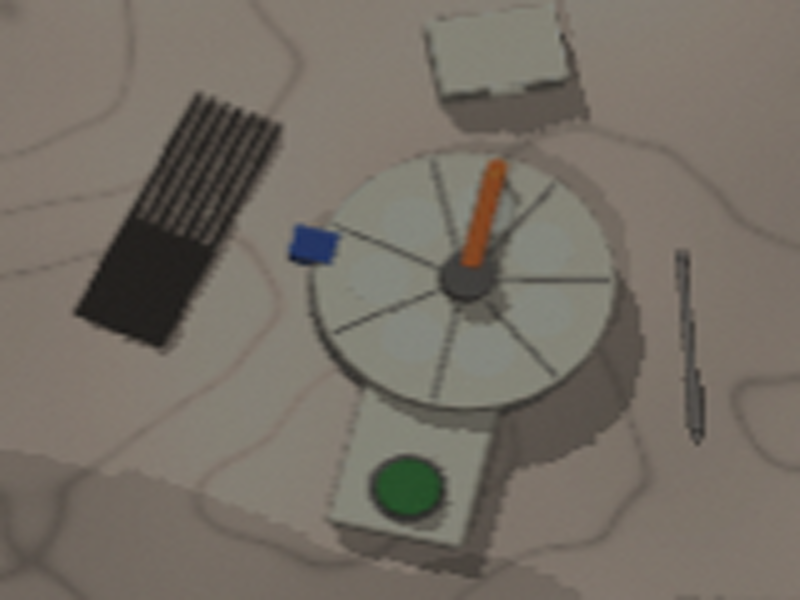

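The crop confirms it: white drum, hub at top-camera pixel (333,175), arm pointing about −12° in world, blue clip at (303,167), and button at (321,223). The two cameras disagree by about 7 mm, so I'll go and look with the wrist camera.

```bash
cat > plan.py <<'E'
from h import *
def yaw(R): return np.degrees(np.arctan2(R[1][0],R[0][0]))   # heading of tool x
def plan(p0,y0,p1,y1,n):
    """equal world steps with equal turns; prints rows [dx,dy,dz cm, twist units]"""
    dy=((y1-y0+180)%360-180)/n; d=(np.array(p1)-p0)/n*100
    for i in range(n):
        a=np.radians(y0+i*dy); x=[np.cos(a),np.sin(a)]; y=[np.sin(a),-np.cos(a)]
        print([round(float(v),2) for v in (d[:2]@x,d[:2]@y,-d[2],-dy/5)])
E
python3 - <<'E'
from plan import *
s=bot.read_state(); T=np.array(bot.get_calibration("wrist")["camera_from_world"]); W=np.linalg.inv(T)
R=np.array(s['eef_rot']); print('cam in tool',(R.T@(W[:3,3]-s['position'])).round(3)); print((R.T@W[:3,:3]).round(2))
print(yaw(R)); plan(s['position'],yaw(R),[.57,-.10,.25],78,20)
E
```

```text
cam in tool [ 0.084  0.001 -0.143]
[[ 0.    0.95  0.33]
 [ 1.   -0.    0.  ]
 [ 0.    0.33 -0.95]]
157.0950586612856
[-2.82, -1.98, -0.09, 0.79]
[-2.95, -1.78, -0.09, 0.79]
[-3.07, -1.57, -0.09, 0.79]
[-3.17, -1.35, -0.09, 0.79]
[-3.25, -1.13, -0.09, 0.79]
[-3.32, -0.91, -0.09, 0.79]
[-3.38, -0.67, -0.09, 0.79]
[-3.42, -0.44, -0.09, 0.79]
[-3.44, -0.2, -0.09, 0.79]
[-3.44, 0.03, -0.09, 0.79]
[-3.43, 0.27, -0.09, 0.79]
[-3.41, 0.51, -0.09, 0.79]
[-3.36, 0.74, -0.09, 0.79]
[-3.3, 0.97, -0.09, 0.79]
[-3.23, 1.2, -0.09, 0.79]
[-3.14, 1.42, -0.09, 0.79]
[-3.03, 1.63, -0.09, 0.79]
[-2.91, 1.84, -0.09, 0.79]
[-2.78, 2.03, -0.09, 0.79]
[-2.63, 2.22, -0.09, 0.79]
```

Call:
apply_moves(
  plan=[
    {"dp":[-2.8,-2.0,-0.1],"twist":0.8},
    {"dp":[-2.9,-1.8,-0.1],"twist":0.8},
    {"dp":[-3.0,-1.6,-0.1],"twist":0.8},
    {"dp":[-3.1,-1.4,-0.1],"twist":0.8},
    {"dp":[-3.2,-1.1,-0.1],"twist":0.8},
    {"dp":[-3.3,-0.9,-0.1],"twist":0.8},
    {"dp":[-3.3,-0.7,-0.1],"twist":0.8},
    {"dp":[-3.3,-0.4,-0.1],"twist":0.8},
    {"dp":[-3.3,-0.2,-0.1],"twist":0.8},
    {"dp":[-3.3,0,-0.1],"twist":0.8},
    {"dp":[-3.3,0.3,-0.1],"twist":0.8},
    {"dp":[-3.3,0.5,-0.1],"twist":0.8},
  ],
  grip=-1,
  grip_force=20,
)

```text
t: 1.5
position: [0.4164, 0.1377, 0.2436]
eef_rot: [[-0.324, 0.946, 0.001], [0.946, 0.324, 0.0], [-0.0, 0.001, -1.0]]
ft_force: [1.1, 0.3, -0.3]
finger_gap: -0.003
finger_force: 0.0
```

Call:
apply_moves(
  plan=[
    {"dp":[-3.2,0.7,-0.1],"twist":0.8},
    {"dp":[-3.2,1.0,-0.1],"twist":0.8},
    {"dp":[-3.1,1.2,-0.1],"twist":0.8},
    {"dp":[-3.0,1.4,-0.1],"twist":0.8},
    {"dp":[-2.9,1.6,-0.1],"twist":0.8},
    {"dp":[-2.7,1.8,-0.1],"twist":0.8},
    {"dp":[-2.2,1.8,-0.1],"twist":0.8},
    {"dp":[-1.0,1.0,0],"twist":0.4},
    {"dp":[0,0,0]},
    {"dp":[0,0,0]},
  ],
)

```text
schema error: expected keys dp, twist
```

```bash
python3 - <<'E'
from meas import *; from plan import yaw
s=bot.read_state(); print(s['t'],s['position'].round(4),yaw(s['eef_rot']),s['finger_gap'],s['ft_force'].round(2),s['joints'].round(2))
im,d=bot.camera("wrist"); cv2.imwrite('pics/w1.png',im); np.savez('w1.npz',im=im,d=d)
c=bot.get_calibration("wrist"); print(c["mtx"],c["k1"])
E
```

```text
1.5 [0.4164 0.1377 0.2436] 108.89487754503457 -0.003379721044955986 [ 1.06  0.3  -0.25] [ 0.15  0.12 -0.34  1.11  0.    1.39]
[[301.78323001   0.         278.17568449]
 [  0.         301.78323001 207.24940637]
 [  0.           0.           1.        ]] -0.044952783118926885
```

View pics/w1.png

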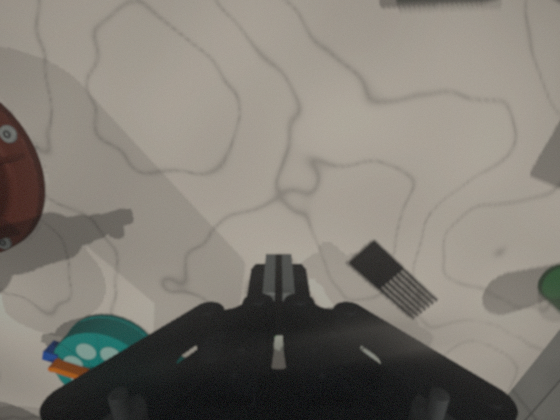

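The wrist view (second move was refused) shows the fingers at (278,270) hiding the lower half, so the tool must stand on the −y side of the carousel to see it.

```bash
python3 - <<'E'
from plan import *
s=bot.read_state(); plan(s['position'],yaw(s['eef_rot']),[.56,-.21,.25],78,11)
E
```

```text
[-3.37, 0.22, -0.06, 0.55]
[-3.35, 0.38, -0.06, 0.55]
[-3.33, 0.55, -0.06, 0.55]
[-3.3, 0.71, -0.06, 0.55]
[-3.26, 0.86, -0.06, 0.55]
[-3.22, 1.02, -0.06, 0.55]
[-3.16, 1.17, -0.06, 0.55]
[-3.1, 1.33, -0.06, 0.55]
[-3.04, 1.47, -0.06, 0.55]
[-2.96, 1.62, -0.06, 0.55]
[-2.88, 1.76, -0.06, 0.55]
```

Call:
apply_moves(
  plan=[
    {"dp":[-3.4,0.2,-0.1],"twist":0.5},
    {"dp":[-3.4,0.4,-0.1],"twist":0.5},
    {"dp":[-3.3,0.5,-0.1],"twist":0.6},
    {"dp":[-3.3,0.7,-0.1],"twist":0.6},
    {"dp":[-3.3,0.9,-0.1],"twist":0.6},
    {"dp":[-3.2,1.0,-0.1],"twist":0.6},
    {"dp":[-3.2,1.2,0],"twist":0.6},
    {"dp":[-3.1,1.3,0],"twist":0.5},
    {"dp":[-3.0,1.5,0],"twist":0.5},
    {"dp":[-3.0,1.6,0],"twist":0.5},
    {"dp":[-2.9,1.8,0],"twist":0.5},
    {"dp":[0,0,0],"twist":0},
  ],
)

```text
t: 2.55
position: [0.5617, -0.2096, 0.2484]
eef_rot: [[0.195, 0.981, 0.001], [0.981, -0.195, -0.002], [-0.002, 0.001, -1.0]]
ft_force: [0.0, 0.9, -0.1]
finger_gap: -0.0
finger_force: 0.0
```

Call:
apply_moves(
  plan=[
    {"dp":[0,0,0],"twist":0},
    {"dp":[0,0,0],"twist":0},
    {"dp":[0,0,0],"twist":0},
  ],
)

```text
t: 2.8
position: [0.5597, -0.2033, 0.2494]
eef_rot: [[0.188, 0.982, -0.0], [0.982, -0.188, 0.0], [0.0, -0.0, -1.0]]
ft_force: [-0.8, 0.1, -0.4]
finger_gap: 0.001
finger_force: 0.0
```

```bash
python3 - <<'E'
from meas import *; from plan import yaw
s=bot.read_state(); print(s['t'],s['position'].round(4),yaw(s['eef_rot']),s['finger_gap'],s['ft_force'].round(2),s['joints'].round(2))
im,d=bot.camera("wrist"); cv2.imwrite('pics/w2.png',im); np.savez('w2.npz',im=im,d=d)
v,u=np.mgrid[0:250,0:560].reshape(2,-1)
p=world("wrist",np.c_[u,v],d[v,u]); near=np.hypot(*(p[:,:2]-[.59,-.1]).T)<.1
tab=np.hypot(*(p[:,:2]-[.59,-.1]).T)<.16
print('table z',np.median(p[tab&(abs(p[:,2])<.012),2]),'drum z',np.median(p[near&(abs(p[:,2]-.044)<.008),2]))
E
```

```text
2.8 [ 0.5597 -0.2033  0.2494] 79.1644138687128 0.0006025462405834415 [-0.81  0.06 -0.38] [-0.47  0.42  0.08  1.23  0.    1.29]
table z 0.00021381825226568507 drum z 0.044281734936475
```

View pics/w2.png

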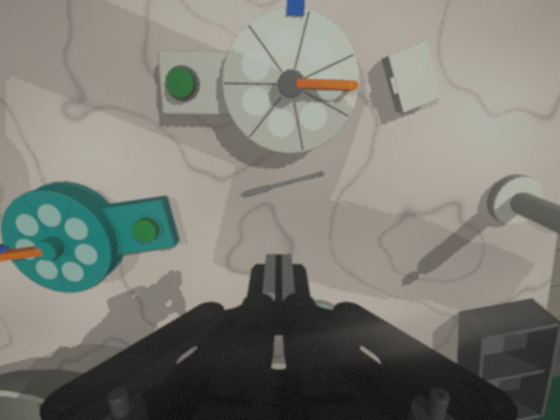

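Wrist view: hub at (290,84), pointer tip (357,86), clip (296,7, slightly cut by the border), button (181,84). The table and drum heights come out right at 0.000 and 0.044.

```bash
cat > wm.py <<'E'
from meas import *
def drum(im,d,g=(.59,-.1)):
    v,u=np.mgrid[0:250,0:560].reshape(2,-1)
    p=world("wrist",np.c_[u,v],d[v,u]); q=p[(abs(p[:,2]-.0443)<.004)&(np.hypot(*(p[:,:2]-g).T)<.09)]
    h=cv2.convexHull(np.float32(q[:,:2]))[:,0]
    from scipy.optimize import least_squares
    r=least_squares(lambda c:np.hypot(*(h-c[:2]).T)-c[2],[*g,.075],loss='soft_l1',f_scale=.001)
    return r.x
def report(im,d):
    hsv=cv2.cvtColor(im,cv2.COLOR_BGR2HSV)
    c=drum(im,d); print('drum',c.round(4)); a=c[:2]
    w=meas("wrist",im,(285,80))
    for n,p in w.items():
        e=p-a; r=np.hypot(*e.T); th=np.degrees(np.arctan2(e[:,1],e[:,0]))
        print(n,'r',r.min().round(4),np.median(r).round(4),r.max().round(4),'ang',np.degrees(np.arctan2(*e.mean(0)[::-1])).round(1))
    # independent axis from button & orange line
    o=w['orange']; m,V=np.linalg.eigh(np.cov(o.T)); D=V[:,1]*np.sign(V[:,1]@(o.mean(0)-a))
    print('orange line ang',np.degrees(np.arctan2(D[1],D[0])),'offset of axis',float(np.cross(D,a-o.mean(0))))
    print('hub px->',world("wrist",[[290,84]],z=.062))
E
python3 -W ignore - <<'E'
from wm import *
f=np.load('w2.npz'); report(f['im'],f['d'])
E
```

```text
drum [ 0.5932 -0.1018  0.0747]
wrist orange 550 [325.8  84.2] [ 0.6275 -0.1097] [ 0.597 -0.12 ] [ 0.659 -0.1  ]
wrist blue 239 [295.1   7. ] [ 0.6102 -0.032 ] [ 0.601 -0.039] [ 0.619 -0.025]
green none
orange r 0.0049 0.0353 0.0671 ang -12.9
blue r 0.0656 0.072 0.0788 ang 76.3
orange line ang -12.351092911018794 offset of axis 0.000352811548241027
hub px-> [[ 0.59185101 -0.10278904  0.062     ]]
```

```bash
python3 - <<'E'
from plan import *
s=bot.read_state(); print('button',world("wrist",[[181,83.5]],z=.04).round(4))
p0=s['position']; y0=yaw(s['eef_rot'])
plan(p0,y0,[.634,-.1471,.12],77.6,6); print('down 6.4')
E
```

```text
button [[ 0.4761 -0.0783  0.04  ]]
[1.15, 1.04, 2.16, 0.05]
[1.16, 1.03, 2.16, 0.05]
[1.16, 1.03, 2.16, 0.05]
[1.16, 1.02, 2.16, 0.05]
[1.17, 1.02, 2.16, 0.05]
[1.17, 1.01, 2.16, 0.05]
down 6.4
```

Call:
apply_moves(
  plan=[
    {"dp":[1.2,1.0,2.2],"twist":0.05},
    {"dp":[1.2,1.0,2.2],"twist":0.05},
    {"dp":[1.1,1.0,2.1],"twist":0.05},
    {"dp":[1.2,1.1,2.2],"twist":0.05},
    {"dp":[1.1,1.0,2.1],"twist":0.05},
    {"dp":[1.2,1.0,2.2],"twist":0.05},
    {"dp":[0,0,2.0],"twist":0},
    {"dp":[0,0,2.0],"twist":0},
    {"dp":[0,0,1.5],"twist":0},
    {"dp":[0,0,0],"twist":0},
    {"dp":[0,0,0],"twist":0},
    {"dp":[0,0,0],"twist":0},
  ],
)

```text
t: 3.85
position: [0.6344, -0.1477, 0.0657]
eef_rot: [[0.214, 0.977, 0.001], [0.977, -0.214, -0.001], [-0.0, 0.002, -1.0]]
ft_force: [0.7, -0.4, 0.1]
finger_gap: 0.0
finger_force: 0.0
```

```bash
cat > arc.py <<'E'
from plan import *
A=np.array([.5927,-.1022])
s=bot.read_state(); p=s['position']; y=yaw(s['eef_rot'])
e=p[:2]-A; t=np.radians(y-90); u=np.array([np.cos(t),np.sin(t)]); n=np.array([-u[1],u[0]])
print('z',p[2],'phi',y-90,'r,tan',e@u,e@n,'F',s['ft_force'].round(2),'q',s['joints'].round(2),'t',s['t'])
E
python3 arc.py
```

```text
z 0.06572033767741978 phi -12.366834207844562 r,tan 0.050494977487913456 -0.03549940989075666 F [ 0.73 -0.43  0.15] q [-0.34  0.65 -0.03  0.89 -0.    1.45] t 3.85
```

Call:
apply_moves(
  plan=[
    {"dp":[0,0,0.5],"twist":0},
    {"dp":[0,0,0.5],"twist":0},
    {"dp":[0.6,0,0],"twist":0},
    {"dp":[0.5,0,0],"twist":0},
    {"dp":[0.4,0,0],"twist":0},
    {"dp":[0.3,0,0],"twist":0},
    {"dp":[0.1,0,0],"twist":0},
    {"dp":[0.22,0.065,0],"twist":-0.5},
    {"dp":[0.22,0.065,0],"twist":-0.5},
    {"dp":[0.22,0.065,0],"twist":-0.5},
    {"dp":[0.22,0.065,0],"twist":-0.5},
    {"dp":[0,0,0],"twist":0},
  ],
)

```text
t: 4.85
position: [0.642, -0.1208, 0.0544]
eef_rot: [[0.04, 0.999, 0.0], [0.999, -0.04, -0.0], [-0.0, 0.0, -1.0]]
ft_force: [-0.7, 0.1, 0.4]
finger_gap: -0.001
finger_force: 0.0
```

```bash
python3 arc.py
```

```text
z 0.054420028291337526 phi -2.279584180652975 r,tan 0.049965049233013176 -0.016638677334429173 F [-0.66  0.12  0.38] q [-0.3   0.67 -0.03  0.88 -0.    1.31] t 4.85
```

Call:
apply_moves(
  plan=[
    {"dp":[0.22,0.07,0],"twist":-0.5},
    {"dp":[0.22,0.065,0],"twist":-0.5},
    {"dp":[0.22,0.065,0],"twist":-0.5},
    {"dp":[0.22,0.065,0],"twist":-0.5},
    {"dp":[0.22,0.065,0],"twist":-0.5},
    {"dp":[0.22,0.065,0],"twist":-0.5},
    {"dp":[0.22,0.065,0],"twist":-0.5},
    {"dp":[0.22,0.065,0],"twist":-0.5},
    {"dp":[0.22,0.065,0],"twist":-0.5},
    {"dp":[0.22,0.065,0],"twist":-0.5},
    {"dp":[0.22,0.065,0],"twist":-0.5},
    {"dp":[0.22,0.065,0],"twist":-0.5},
  ],
)

```text
t: 5.85
position: [0.6443, -0.0941, 0.0544]
eef_rot: [[-0.464, 0.886, 0.0], [0.886, 0.464, -0.0], [-0.0, 0.0, -1.0]]
ft_force: [0.5, -1.1, 0.6]
finger_gap: -0.0
finger_force: 0.3
```

```bash
python3 arc.py; python3 - <<'E'
from meas import *
im,d=bot.camera("top"); meas("top",im,(332,185))
E
```

```text
z 0.05441629451034651 phi 27.618370620680665 r,tan 0.04949551214866525 -0.01673682838895034 F [ 0.49 -1.11  0.56] q [-0.26  0.66 -0.04  0.87 -0.    0.83] t 5.85
top orange 7056 [310.6 177.8] [ 0.5811 -0.0505] [ 0.387 -0.151] [0.775 0.061]
blue none
green none
```

Contact is light and the geometry is tracking well; the arm itself blocks the top camera. I'll go on, slowing near the end.

Call:
apply_moves(
  plan=[
    {"dp":[0.22,0.07,0],"twist":-0.5},
    {"dp":[0.22,0.07,0],"twist":-0.5},
    {"dp":[0.22,0.07,0],"twist":-0.5},
    {"dp":[0.22,0.07,0],"twist":-0.5},
    {"dp":[0.22,0.07,0],"twist":-0.5},
    {"dp":[0.22,0.07,0],"twist":-0.5},
    {"dp":[0.22,0.07,0],"twist":-0.5},
    {"dp":[0.22,0.07,0],"twist":-0.5},
    {"dp":[0.22,0.07,0],"twist":-0.5},
    {"dp":[0.22,0.07,0],"twist":-0.5},
    {"dp":[0.22,0.07,0],"twist":-0.5},
    {"dp":[0.22,0.07,0],"twist":-0.5},
  ],
)

```text
t: 6.9
position: [0.6333, -0.069, 0.0544]
eef_rot: [[-0.844, 0.536, 0.0], [0.536, 0.844, -0.0], [-0.0, -0.0, -1.0]]
ft_force: [0.2, -0.7, -0.2]
finger_gap: 0.003
finger_force: 0.3
```

Call:
apply_moves(
  plan=[
    {"dp":[0.22,0.07,0],"twist":-0.5},
    {"dp":[0.22,0.07,0],"twist":-0.5},
    {"dp":[0.22,0.07,0],"twist":-0.5},
    {"dp":[0.17,0.05,0],"twist":-0.4},
    {"dp":[0.13,0.04,0],"twist":-0.3},
    {"dp":[0.09,0.03,0],"twist":-0.2},
    {"dp":[0.09,0.03,0],"twist":-0.2},
    {"dp":[0,0,0],"twist":0},
    {"dp":[0,0,0],"twist":0},
  ],
)

```text
t: 7.65
position: [0.6247, -0.0605, 0.0543]
eef_rot: [[-0.943, 0.333, -0.0], [0.333, 0.943, 0.0], [0.0, 0.0, -1.0]]
ft_force: [-0.5, -0.5, -0.6]
finger_gap: 0.004
finger_force: 0.0
```

```bash
python3 arc.py
```

```text
z 0.05431147641682066 phi 70.53470712035539 r,tan 0.049959950285252894 -0.016286421348392612 F [-0.55 -0.46 -0.59] q [-0.21  0.62 -0.11  0.84  0.    0.13] t 7.65
```

Call:
apply_moves(
  plan=[
    {"dp":[0.12,0.04,0],"twist":-0.28},
    {"dp":[0.12,0.04,0],"twist":-0.28},
    {"dp":[0.12,0.04,0],"twist":-0.28},
    {"dp":[0.1,0.03,0],"twist":-0.22},
    {"dp":[0,0,0],"twist":0},
    {"dp":[0,0,0],"twist":0},
    {"dp":[0,0,0],"twist":0},
  ],
)

```text
t: 8.23
position: [0.6207, -0.0577, 0.0543]
eef_rot: [[-0.97, 0.244, -0.0], [0.244, 0.97, 0.0], [0.0, 0.0, -1.0]]
ft_force: [0.6, 0.3, 0.5]
finger_gap: -0.004
finger_force: 0.0
```

```bash
python3 arc.py; python3 - <<'E'
from h import *
im,d=bot.camera("wrist"); cv2.imwrite('pics/w3.png',im)
E
```

```text
z 0.05426331245409048 phi 75.87967546656697 r,tan 0.05001219522794364 -0.016307978478502353 F [0.59 0.29 0.54] q [-0.21  0.62 -0.13  0.83  0.    0.04] t 8.2333
```

View pics/w3.png

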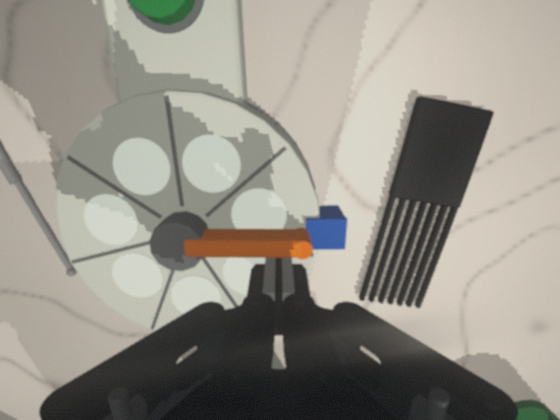

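The arm's tip top is at (301,250) and the clip's top face is centred at (327,234) with its inner edge at (308,234). I'll compute both in world coordinates.

```bash
python3 - <<'E'
from h import *
A=np.array([.5927,-.1022])
for n,uv,z in (("tip",(301,250),.062),("arm left top",(190,247),.064),("clip inner",(308,234),.047),("clip mid",(327,234),.047),("clip outer",(346,234),.047),("hub",(180,240),.062),("clip in top corner",(308,219),.047),("clip in bottom corner",(308,249),.047)):
    p=world("wrist",[uv],z=z)[0,:2]; e=p-A; print(n,p.round(4),np.hypot(*e).round(4),np.degrees(np.arctan2(e[1],e[0])).round(1))
E
```

```text
tip [ 0.6096 -0.0418] 0.0627 74.4
arm left top [ 0.5938 -0.0941] 0.0082 82.3
clip inner [ 0.6088 -0.0366] 0.0675 76.2
clip mid [ 0.6114 -0.0266] 0.0779 76.1
clip outer [ 0.6139 -0.0166] 0.0882 76.1
hub [ 0.5898 -0.0985] 0.0047 128.5
clip in top corner [ 0.6003 -0.0348] 0.0679 83.6
clip in bottom corner [ 0.6177 -0.0385] 0.0684 68.6
```

Call:
apply_moves(
  plan=[
    {"dp":[-0.5,0,0],"twist":0},
    {"dp":[-1.0,0,0],"twist":0},
    {"dp":[-0.5,0,-1.0],"twist":0},
    {"dp":[-0.5,0,-2.5],"twist":0},
    {"dp":[-1.5,0,-3.0],"twist":0},
    {"dp":[-1.5,0,-3.0],"twist":0},
    {"dp":[-1.5,0,-3.0],"twist":0},
    {"dp":[-1.5,0,-3.0],"twist":0},
    {"dp":[-0.5,0,-1.0],"twist":0},
    {"dp":[0,0,0],"twist":0},
    {"dp":[0,0,0],"twist":0},
  ],
)

```text
t: 9.2
position: [0.7083, -0.0798, 0.2188]
eef_rot: [[-0.97, 0.244, 0.0], [0.244, 0.97, -0.0], [-0.0, 0.0, -1.0]]
ft_force: [-0.7, 0.2, -0.2]
finger_gap: -0.001
finger_force: 0.0
```

```bash
python3 arc.py; python3 - <<'E'
from h import *
im,d=bot.camera("wrist"); cv2.imwrite('pics/w4.png',im); np.savez('w4.npz',im=im,d=d)
E
```

```text
z 0.21881836788200804 phi 75.88226013346124 r,tan 0.04992990445206682 -0.10665704575613141 F [-0.74  0.18 -0.24] q [-0.21  0.68  0.44  1.33  0.    0.03] t 9.2
```

View pics/w4.png

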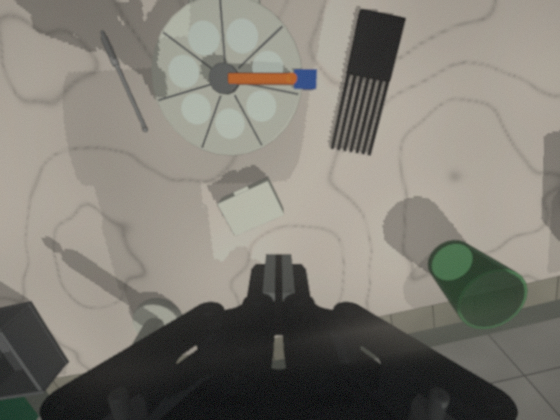

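The arm runs from the hub (224,78) to its tip (297,78), flush with the clip (305,78), so it lies right over the clip. I'll check this in numbers and plan the move to the button.

```bash
python3 -W ignore - <<'E'
from wm import *; from plan import *
f=np.load('w4.npz'); c=drum(f['im'],f['d']); print('drum',c.round(4))
w=meas("wrist",f['im'],(255,78))
for n,p in w.items():
    e=p-c[:2]; print(n,np.degrees(np.arctan2(*e.mean(0)[::-1])).round(1),np.hypot(*e.T).max().round(4))
s=bot.read_state(); y=yaw(s['eef_rot']); print(y); plan(s['position'],y,[.4745,-.0775,.14],y,8)
E
```

```text
drum [ 0.5919 -0.1011  0.0747]
wrist orange 710 [261.   78.2] [ 0.6009 -0.0676] [ 0.589 -0.098] [ 0.612 -0.037]
wrist blue 333 [305.6  78.5] [ 0.6103 -0.0268] [ 0.6   -0.038] [ 0.62  -0.017]
green none
orange 75.1 0.0658
blue 76.1 0.0856
165.8898219254759
[2.83, -0.69, 0.97, -0.0]
[2.83, -0.69, 0.97, -0.0]
[2.83, -0.69, 0.97, -0.0]
[2.83, -0.69, 0.97, -0.0]
[2.83, -0.69, 0.97, -0.0]
[2.83, -0.69, 0.97, -0.0]
[2.83, -0.69, 0.97, -0.0]
[2.83, -0.69, 0.97, -0.0]
```

Call:
apply_moves(
  plan=[
    {"dp":[2.8,-0.7,0.5],"twist":0},
    {"dp":[2.8,-0.7,0.5],"twist":0},
    {"dp":[2.8,-0.7,0.5],"twist":0},
    {"dp":[2.8,-0.7,1.0],"twist":0},
    {"dp":[2.8,-0.7,1.0],"twist":0},
    {"dp":[2.8,-0.7,1.3],"twist":0},
    {"dp":[2.9,-0.7,1.5],"twist":0},
    {"dp":[2.9,-0.6,1.5],"twist":0},
    {"dp":[0,0,2.5],"twist":0},
    {"dp":[0,0,2.5],"twist":0},
    {"dp":[0,0,2.5],"twist":0},
    {"dp":[0,0,0],"twist":0},
  ],
)

```text
t: 10.25
position: [0.4706, -0.0764, 0.0618]
eef_rot: [[-0.97, 0.244, -0.008], [0.244, 0.97, 0.003], [0.009, 0.001, -1.0]]
ft_force: [-1.6, 0.6, 0.2]
finger_gap: -0.003
finger_force: 0.0
```

Call:
apply_moves(
  plan=[
    {"dp":[0,0,0],"twist":0},
    {"dp":[0,0,0],"twist":0},
  ],
)

```text
t: 10.42
position: [0.4752, -0.0778, 0.0668]
eef_rot: [[-0.97, 0.244, -0.0], [0.244, 0.97, 0.0], [0.001, 0.0, -1.0]]
ft_force: [0.9, 0.4, 0.6]
finger_gap: 0.006
finger_force: 0.0
```

```bash
python3 arc.py; python3 -W ignore - <<'E'
from meas import *
im,d=bot.camera("top"); w=meas("top",im,(332,185)); cv2.imwrite('pics/t2.png',im)
E
```

```text
z 0.06676002728632034 phi 75.89881269715343 r,tan -0.00493367369009398 0.11991006244420818 F [0.88 0.37 0.63] q [-0.31  0.38 -0.51  0.68 -0.   -0.07] t 10.4167
top orange 25 [309.6 167.1] [ 0.6063 -0.0471] [ 0.602 -0.055] [ 0.611 -0.041]
top blue 54 [301.7 166.8] [ 0.6092 -0.0283] [ 0.601 -0.036] [ 0.619 -0.019]
green none
```

Call:
apply_moves(
  plan=[
    {"dp":[0,0,1.0],"twist":0},
    {"dp":[0,0,1.0],"twist":0},
    {"dp":[0,0,0.4],"twist":0},
    {"dp":[0,0,0.3],"twist":0},
    {"dp":[0,0,0.2],"twist":0},
    {"dp":[0,0,0.2],"twist":0},
    {"dp":[0,0,0.1],"twist":0},
    {"dp":[0,0,0],"twist":0},
    {"dp":[0,0,0],"twist":0},
  ],
)

```text
t: 11.22
position: [0.4758, -0.078, 0.0347]
eef_rot: [[-0.97, 0.244, 0.001], [0.244, 0.97, -0.0], [-0.001, 0.0, -1.0]]
ft_force: [-0.7, -0.6, 4.1]
finger_gap: -0.001
finger_force: 2.0
```

Force is 4.1 N, so the button is nearly down. I'll press about 1 mm more to make sure, then release.

Call:
apply_moves(
  plan=[
    {"dp":[0,0,0.05],"twist":0},
    {"dp":[0,0,0.05],"twist":0},
    {"dp":[0,0,0],"twist":0},
    {"dp":[0,0,0],"twist":0},
  ],
)

```text
t: 11.55
position: [0.4757, -0.078, 0.0336]
eef_rot: [[-0.97, 0.244, 0.001], [0.244, 0.97, -0.0], [-0.001, -0.0, -1.0]]
ft_force: [-1.2, 1.1, 7.8]
finger_gap: -0.002
finger_force: 4.0
```

```bash
python3 arc.py
```

```text
z 0.033626829888315814 phi 75.89382602309396 r,tan -0.0050267859087889 0.11932997036837065 F [-1.23  1.14  7.77] q [-0.31  0.42 -0.55  0.6   0.   -0.07] t 11.55
```

At 7.8 N the button is fully down on its stop. I'll release it and lift away.

Call:
apply_moves(
  plan=[
    {"dp":[0,0,-0.4],"twist":0},
    {"dp":[0,0,-0.6],"twist":0},
    {"dp":[0,0,-2.0],"twist":0},
    {"dp":[0,0,-3.0],"twist":0},
    {"dp":[0,0,-3.0],"twist":0},
    {"dp":[1.0,0,-3.0],"twist":0},
    {"dp":[3.0,0,-2.0],"twist":0},
    {"dp":[3.0,0,0],"twist":0},
    {"dp":[3.0,0,0],"twist":0},
    {"dp":[0,0,0],"twist":0},
    {"dp":[0,0,0],"twist":0},
    {"dp":[0,0,0],"twist":0},
  ],
)

```text
t: 12.55
position: [0.3791, -0.0538, 0.1737]
eef_rot: [[-0.97, 0.244, 0.001], [0.244, 0.97, -0.0], [-0.001, -0.0, -1.0]]
ft_force: [0.3, -0.3, 0.4]
finger_gap: -0.001
finger_force: 0.0
```

```bash
python3 arc.py; python3 -W ignore - <<'E'
from meas import *
for n,ctr in (("top",(332,185)),("scene",(255,238))):
    im,d=bot.camera(n); meas(n,im,ctr); cv2.imwrite(f'pics/{n}3.png',im)
    v,u=((223,321) if n=="top" else (205,264))
    print(n,'button z',world(n,[[u,v]],[np.median(d[v-2:v+3,u-2:u+3])]).round(4))
x=cv2.resize(im[170:290,180:340],None,fx=5,fy=5); cv2.imwrite('pics/s3c.png',x)
E
```

```text
z 0.17372419514656356 phi 75.88508966013754 r,tan -0.005143270948833391 0.21894044792784578 F [ 0.26 -0.29  0.44] q [-0.33  0.07 -0.59  0.91 -0.   -0.09] t 12.55
top orange 104 [319.  169.7] [ 0.6005 -0.0701] [ 0.59  -0.099] [ 0.611 -0.041]
top blue 53 [301.8 166.7] [ 0.6094 -0.0284] [ 0.601 -0.036] [ 0.619 -0.019]
top green 73 [322.2 222.2] [ 0.4753 -0.0812] [ 0.464 -0.093] [ 0.486 -0.068]
top button z [[ 0.4733 -0.0784  0.0386]]
scene orange 109 [264.2 240.9] [ 0.6068 -0.0662] [ 0.593 -0.099] [ 0.621 -0.037]
scene blue 49 [279.1 247.7] [ 0.6173 -0.0263] [ 0.607 -0.037] [ 0.63  -0.018]
scene green 86 [264.3 204.6] [ 0.4794 -0.0766] [ 0.464 -0.091] [ 0.494 -0.063]
scene button z [[ 0.4801 -0.0775  0.0391]]
```

View pics/s3c.png

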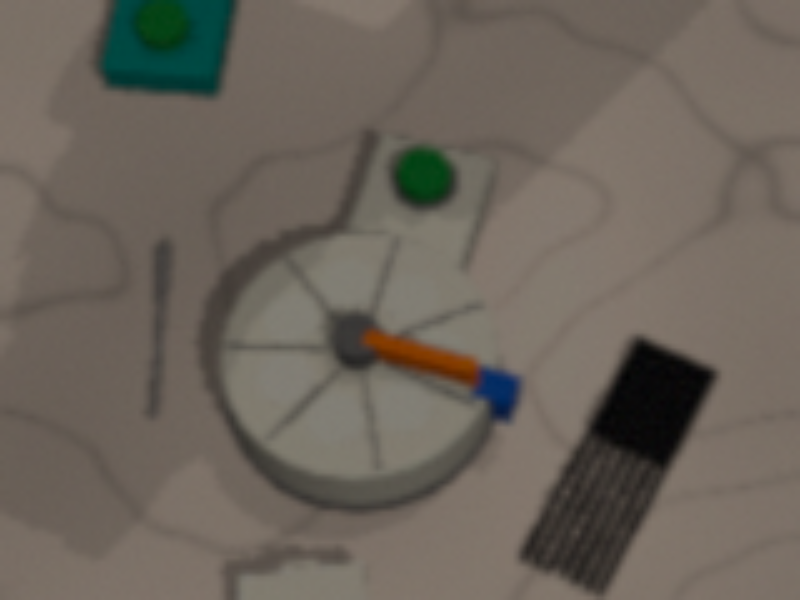

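The pointer's end (478,372) meets the clip (498,390), the button (424,176) is up at about 39 mm, and the clip and button have not moved.

```bash
python3 -c "
from rig import bot
print(bot.job_done())"
```

```text
the job is handed in; nothing more can be done
None
```

I pushed the pointer round to within about 1° of the blue clip, pressed the green button fully down and let it come back up; the carousel had shifted by under 2 mm by my measurement, and the job is handed in (no verdict was returned).

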